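# Slide a wet-painted box lid under the low drying rack

### The job

Push the square box lid, flat along the bench, in under the low wooden drying rack through the open end that faces it (the rack's front), until the lid's trailing edge is flush with the rack's front edge and the lid lies square between the two posts. Its red top and knob are wet: push only on the dry pale sides with the fingertips, do not pick the lid up or tip it, and let neither the fingers nor the rack touch the red. Do not bang the rack, leave the bowls, dome and jar where they stand, and draw the hand clear at the end.

Things in the scene. Friction and masses are not known exactly. Their poses are not given: they have to be found in the camera images.
- lid: loose pale square box lid, 100 x 100 mm, 16 mm thick, flat on the bench, 0.1 to 0.22 kg. Origin: centre of its underside; z up, x and y square to its sides (each 50 mm from the origin). It carries wet_top; highest point 34 mm above the bench. It slides with ordinary friction and stops when no longer pushed. It starts in front of the rack
- wet_top: wet red paint fixed on the lid: a red square 80 x 80 x 2 mm centred on its upper face (10 mm in from each edge) with a round red knob, 22 mm across, in the middle. Origin: centre of the lid's upper face, 16 mm above the bench; the knob's top is 18 mm above that
- rack: fixed wooden bridge: cream board 130 mm deep (x), 172 wide (y), 12 thick, on two dark side posts 16 mm thick along its full depth. Opening 140 mm wide, 40 high; board top at 52 mm; a thin brush lies on it near the back. Origin: on the bench under its centre, z up, x from front to back (front edge at x = -65 mm; back open too). With the lid flush, the lid's centre is at rack x = -15 mm
- bowl_a: a papier-mache bowl, cream with red paint inside, 84 mm across, 42 mm tall; a bystander to leave alone, loose, origin at the centre of its underside
- bowl_b: a second bowl just like bowl_a; a bystander to leave alone, loose, origin at the centre of its underside
- dome: a grey unpainted dome-shaped cover with a small wooden knob, 84 mm across, 55 mm tall; a bystander to leave alone, loose, origin at the centre of its underside
- jar: a closed red paint jar with a steel cap, 64 mm across, 75 mm tall; a bystander to leave alone, loose, origin at the centre of its underside

How it is judged:
By the outcome, as a careful person would: the job done as asked, in the order asked, and still so for the second after the job is handed in, with the robot touching nothing.
It also fails if it takes over 51 s, if anything falls off the work surface, if the arm or the gripper's body presses on something with over 40 N, if the wrist force passes 120 N, or if a joint passes its speed limit or range.

### The arm

A 6-joint arm with a two-finger parallel gripper is mounted at the origin on the work surface. World frame = base frame: x ahead of the robot, y to its left, z up, the work surface at z = 0. Lengths are in m, angles in rad, forces in N, time in s.
With the tool pointing down it reaches from about 0.4 to 0.925 m from the base axis. Payload 3.4 kg.
Tool frame: the origin (TCP) lies at the very end of the fingers, on their centre line; the grasp point (between the pads) lies 19 mm behind it (arm.hold_point_z is the distance from the TCP to the grasp point, in m); z points along the fingers, y is the line along which they close (so a half turn about z gives the same grasp; the last joint's range is limited). The gripper opens to 85 mm and grips with 20 to 120 N. Pads are 22 mm wide; open, the fingers measure 114 mm over their backs; the gripper's body (76 mm by 85 mm) begins 54 mm behind the grasp point. The pads swing forward as they close: fully open they stand 13 mm farther back than shut.
Start: joints at [-1.268, 0.307, 1.506, -0, 1.328, -0.073], TCP at [0.211, -0.535, 0.231] pointing down, gripper open.
Joint ranges: [-3.12, 3.12], [-1.05, 2.28], [0.14, 2.33], [-1.42, 4.57], [0.1, 2.73], [-2.68, 2.68]. Speed limits (rad/s): [2.57, 2.57, 3.14, 3.14, 3.14, 3.14].

### API

Orientations are given as a unit quaternion [x, y, z, w].
In Python, from plant import arm gives the robot as it stands.
- The arm moves only by the tool arm_command, never from a script. Its argument "deltas" is one flat list of numbers, 7 for each row, row after row: the gripper's target within -1 to 1 (shut at 1, half-way at 0, fully open at -1), then the shift along the tool's x, y, z in m, then the turn, a rotation vector about the tool's x, y, z in rad. A call has exactly 5 rows; each row shifts and turns the commanded pose from where the row before left it, along the tool's axes as they then stand; what a row does not reach is not made up. A row lasts 1/10 s, in which the tool goes at most 50 mm and 8.59 degrees, less where a joint would pass 70% of its speed; a pose out of reach is approached as far as the arm can. A call is refused whole if a number of a shift passes 0.05 or a number of a turn 0.15, either way. A call with a gripper value outside its range is refused whole. The fingers move at their own pace and stop on an object; "grip_force" is the grip in N (left out, the last holds). Time passes only in rows, so rows that do not move let the fingers close, or fill a call up. It gives the time, the measured TCP pose, the force, the opening and the grip force at its end, in the units of the state.
- arm.observe(): the state, without advancing time (a new reading comes with each control period).
- arm.snapshot(name): name is "side" or "top" or "wrist"; returns a dict with "image" (480x640x3 uint8, red, green, blue), "vfov" (degrees; the focal length in pixels is half the picture's height over the tangent of half this angle, whatever the lens; pixels are square), "cx", "cy" (the principal point, pixels), "camera_from_world" (4x4, takes a point from world to camera coordinates). Camera axes: x right, y up, looking along -z (the intrinsics and any distortion apply to the point x, -y, -z); pixel columns grow to the right and rows downward; lengths in m; the calibration is good to about 2 mm. A picture is of the moment at which its call begins. There is no depth.
- arm.hand_in(): hands the job in; it is judged then, once.
The state is a dict: "time_s": time; "joint_pos": joint angles; "qd": joint speeds; "effort": joint torques, N m; "tool_pos": TCP position; "tcp_rot": TCP orientation; "contact_force": force on the tool from outside, world axes, zero at the start; "torque": the same for the moment, N m; "grip_width": finger opening in m; "gripper_force": force on a finger pad.
Only numpy, scipy, OpenCV 4.12 (cv2) and the standard library are available. Lean on these libraries where they do the work, as an engineer would, in place of code of your own. Each camera call takes 0.05 s, during which the arm holds its last target. There are 200 camera calls.

## Working session

There is one attempt and no reset: what is moved stays moved. The work goes in short steps, Python scripts to look and compute and a tool call to move; the robot and the scene stay as the last step left them, time stands still between calls to the robot, and variables do not carry over. Pictures are saved under pics/ and viewed, at most 10 in all, crops included, and the job is handed in when it is done.

Besides the shell and the picture viewer there is one more tool, called after "Emit:" as name(argument=value, ...) on one line, values as JSON. arm_command: Moves the arm, as the interface text tells. Its arguments: {"type":"object","properties":{"deltas":{"type":"array","items":{"type":"number"}},"grip_force":{"type":"number"}},"required":["deltas"]}

```bash
mkdir -p pics
python3 - <<'E'
from plant import arm
import cv2,json,numpy as np
for n in("top","side"):
    s=arm.snapshot(n);cv2.imwrite(f"pics/{n}0.png",s["image"][:,:,::-1])
    print({k:(np.round(v,4).tolist() if k!="image" else 0) for k,v in s.items()})
o=arm.observe();print(o["tool_pos"],o["tcp_rot"],o["time_s"],o["grip_width"])
E
```

```text
{'image': 0, 'vfov': 56.0947, 'cx': 321.4405, 'cy': 237.4254, 'camera_from_world': [[0.021, -0.9996, -0.0207, -0.0099], [0.999, 0.0201, 0.0409, -0.5312], [-0.0405, -0.0215, 0.9989, -0.9854], [0.0, 0.0, 0.0, 1.0]]}
{'image': 0, 'vfov': 47.9644, 'cx': 319.1356, 'cy': 239.2655, 'camera_from_world': [[0.981, -0.194, -0.0043, -0.528], [0.1245, 0.6122, 0.7808, -0.0883], [-0.1489, -0.7665, 0.6247, -0.9936], [0.0, 0.0, 0.0, 1.0]]}
[ 0.21081531 -0.53427937  0.23044642] [ 9.82400453e-01  1.86784483e-01 -1.13002600e-04 -9.46039491e-04] 0.1 0.08534324482230878
```

View pics/top0.png

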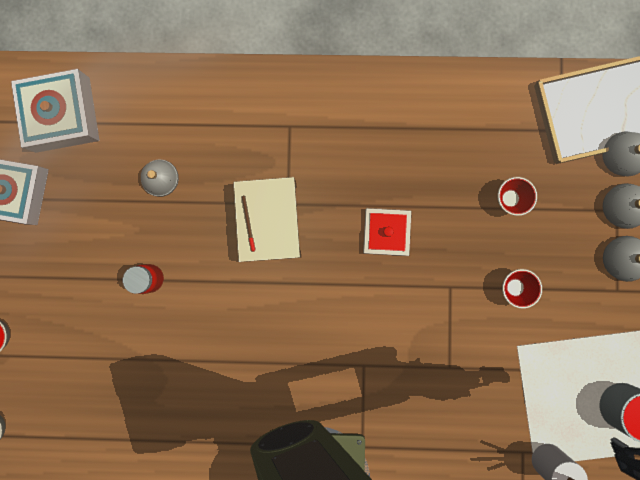

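View pics/side0.png

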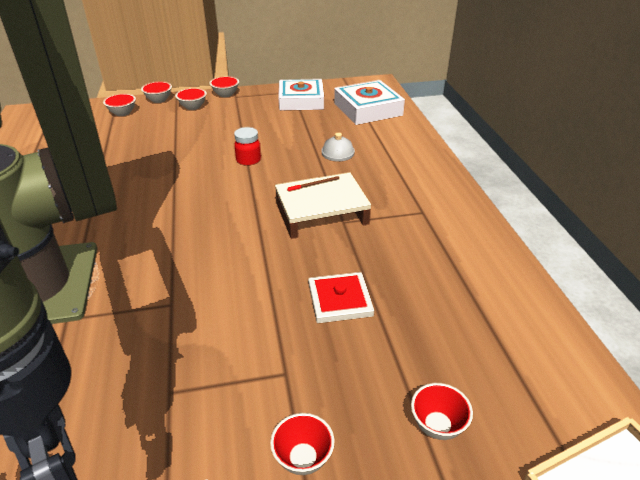

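The top view shows the rack board at about (266,220) with the brush near its left edge, so its front faces right (-y). The lid is at (388,232) and the bowls are at (518,196) and (522,288). The dome is at (158,177) and the jar at (140,280). The side view agrees.

```bash
cat > h.py <<'E'
import numpy as np,cv2
def cast(s,uv,z):
    f=240/np.tan(np.radians(s["vfov"])/2);M=s["camera_from_world"];R,t=M[:3,:3],M[:3,3]
    uv=np.atleast_2d(uv).astype(float)
    d=np.c_[(uv[:,0]-s["cx"])/f,-(uv[:,1]-s["cy"])/f,-np.ones(len(uv))]@R
    c=-R.T@t
    return (c+d*((z-c[2])/d[:,2])[:,None])
def quad(mask,near):
    cs,_=cv2.findContours(mask.astype(np.uint8),cv2.RETR_EXTERNAL,cv2.CHAIN_APPROX_NONE)
    c=min((c for c in cs if cv2.contourArea(c)>300),key=lambda c:np.hypot(*(c.mean(0)[0]-near)))
    return c[:,0,:]
def rect(s,mask,near,z):
    """min-area rectangle in world plane: centre, sides, angle"""
    p=cast(s,quad(mask,near),z)[:,:2]
    (c,wh,a)=cv2.minAreaRect((p*1000).astype(np.float32))
    return np.round(c,1),np.round(wh,1),round(a,2)
def masks(im):
    h=cv2.cvtColor(im,cv2.COLOR_RGB2HSV);H,S,V=[h[...,i].astype(int) for i in range(3)]
    red=((H<8)|(H>172))&(S>170)&(V>110)
    pale=(S<75)&(V>170)
    cream=(S<110)&(V>150)
    return red,pale,cream
E
python3 - <<'E'
from h import *
from plant import arm
for n,l,r in(("top",(388,232),(266,220)),("side",(340,297),(322,197))):
    s=arm.snapshot(n);red,pale,cream=masks(s["image"])
    print(n,"red",rect(s,red,l,.018),"lid",rect(s,pale,l,.016),"rack",rect(s,cream,r,.052))
    if n=="top":
        print(cast(s,[(518,196),(522,288)],.04))
E
```

```text
top red (array([ 547.1, -142.6]), array([78.3, 77.8]), 88.06) lid (array([ 547. , -143.4]), array([98.3, 98.3]), 88.01) rack (array([567.3, 118.7]), array([172.8, 129.5]), 5.41)
[[ 0.62710162 -0.41746069  0.04      ]
 [ 0.43154681 -0.42649977  0.04      ]]
side red (array([ 546.9, -143.3]), array([80. , 79.1]), 88.01) lid (array([ 546.7, -149.5]), array([113.1, 100.5]), 88.04) rack (array([566.5, 112.7]), array([175.3, 146.6]), 5.43)
```

Emit:
arm_command(deltas=[0.2,0.0373,-0.0265,0,0,0,0,0.2,0.0373,-0.0265,0,0,0,0,0.2,0.0373,-0.0265,0,0,0,0,0.2,0.0373,-0.0265,0,0,0,0,0.2,0.0373,-0.0265,0,0,0,0])

```text
time_s: 0.7
tool_pos: [0.3364, -0.3416, 0.2312]
tcp_rot: [0.982, 0.186, 0.0, -0.0]
contact_force: [0.9, -0.3, 0.4]
grip_width: 0.0339
gripper_force: 0.0
```

Emit:
arm_command(deltas=[0.2,0.0373,-0.0265,0,0,0,0,0.2,0.0373,-0.0265,0,0,0,0,0.2,0.0373,-0.0265,0,0,0,0,0.2,0.0373,-0.0265,0,0,0,0,0.2,0.0373,-0.0265,0,0,0,0])

```text
time_s: 1.2
tool_pos: [0.4614, -0.1497, 0.2314]
tcp_rot: [0.982, 0.187, 0.0, 0.0]
contact_force: [0.6, 0.8, -0.1]
grip_width: 0.0343
gripper_force: 0.0
```

Emit:
arm_command(deltas=[0.2,0,0,0.02,0,0,0.141,0.2,0,0,0.02,0,0,0.14,0.2,0,0,0.02,0,0,0,0.2,0,0,0.02,0,0,0,0.2,0,0,0,0,0,0])

```text
time_s: 1.7
tool_pos: [0.4585, -0.1504, 0.1489]
tcp_rot: [0.999, 0.048, -0.003, -0.001]
contact_force: [0.2, 1.1, 0.2]
grip_width: 0.0343
gripper_force: 0.0
```

Emit:
arm_command(deltas=[0.2,0,0,0.04,0,0,0,0.2,0,0,0.04,0,0,0,0.2,0,0,0.035,0,0,0,0.2,0,0,0.02,0,0,0,0.2,0,0,0.008,0,0,0])

```text
time_s: 2.2
tool_pos: [0.4601, -0.1513, 0.0071]
tcp_rot: [0.999, 0.047, -0.001, -0.001]
contact_force: [0.0, -0.2, -1.1]
grip_width: 0.0343
gripper_force: 0.0
```

Run:
```python
from h import *
from plant import arm
s=arm.snapshot("side");cv2.imwrite("pics/s1.png",cv2.resize(s["image"][180:380,180:440,::-1],None,fx=3,fy=3))
o=arm.observe();print(o["tool_pos"],o["tcp_rot"],o["contact_force"])
```

```text
[ 0.46019177 -0.15137763  0.00697427] [ 9.98881991e-01  4.72559746e-02 -1.14793333e-03 -5.67728466e-04] [-0.14984763 -0.33466839 -0.62170833]
```

View pics/s1.png

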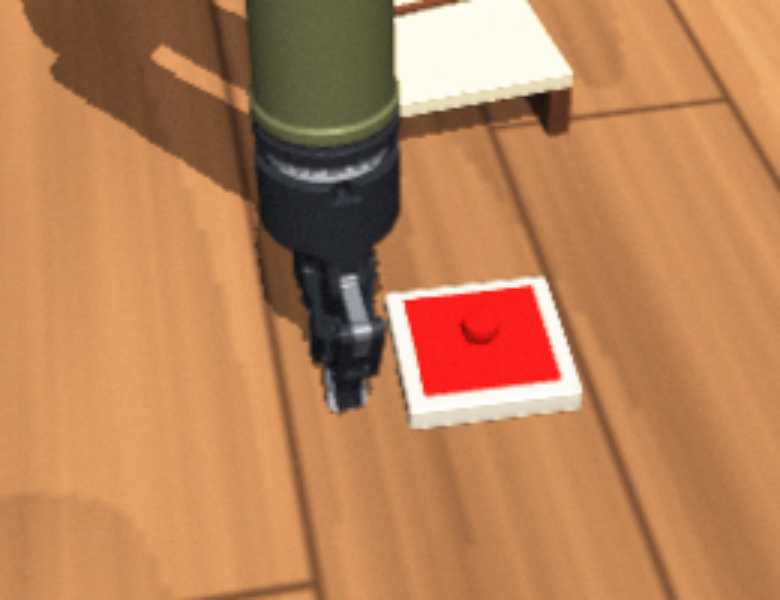

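The fingertips are beside the lid's near side, at crop pixel (347,405). The lid's edge is at (400,350), with clear bench between them. I'll lower a little more and push sideways to centre and square the lid with the rack.

Emit:
arm_command(deltas=[0.2,0.003,0,0.004,0,0,0,0.2,0.008,0,0,0,0,0,0.2,0.006,0,0,0,0,0,0.2,0.006,0,0,0,0,0,0.2,0.006,0,0,0,0,0])

```text
time_s: 2.75
tool_pos: [0.4904, -0.1488, 0.005]
tcp_rot: [0.999, 0.048, 0.0, 0.0]
contact_force: [-0.9, -0.8, 0.3]
grip_width: 0.0339
gripper_force: 0.5
```

Emit:
arm_command(deltas=[0.2,0.007,0,0,0,0,0,0.2,0.007,0,0,0,0,0,0.2,0.007,0,0,0,0,0,0.2,0.007,0,0,0,0,0,0.2,0.004,0,0,0,0,0])

```text
time_s: 3.25
tool_pos: [0.5224, -0.1457, 0.0042]
tcp_rot: [0.999, 0.047, 0.0, 0.0]
contact_force: [-0.4, -0.7, 1.2]
grip_width: 0.0341
gripper_force: 0.7
```

```bash
cat > m.py <<'E'
from h import *
from plant import arm
from scipy.spatial.transform import Rotation as R
C=np.array([567,118.5]);a=np.radians(95.41);X=np.array([np.cos(a),np.sin(a)]);Y=np.array([-X[1],X[0]])
def lid(n,save=None):
    s=arm.snapshot(n);red,pale,_=masks(s["image"])
    guess=(388,232) if n=="top" else (340,297)
    r=rect(s,red,guess,.018);d=np.array(r[0])-C
    print(n,"lid",r,"rack xy",np.round([d@X,d@Y],1))
    if save:cv2.imwrite(save,s["image"][:,:,::-1])
if __name__=="__main__":
    for n in("top","side"):lid(n)
    o=arm.observe();d=np.array(o["tool_pos"][:2])*1000-C
    m=R.from_quat(o["tcp_rot"]).as_matrix()
    print("tcp",np.round(o["tool_pos"],4),"rack xy",np.round([d@X,d@Y],1),"yaw",np.degrees(np.arctan2(m[1,0],m[0,0])),o["contact_force"],o["time_s"])
E
python3 m.py
```

```text
top lid (array([ 581.8, -121.9]), array([77.5, 55.6]), 5.72) rack xy [-240.7    7.9]
side lid (array([ 583.4, -133.7]), array([78.6, 79.8]), 5.54) rack xy [-252.6    7.5]
tcp [ 0.5227 -0.1458  0.0043] rack xy [-258.9   69. ] yaw 5.4463657399091225 [-0.57079975 -0.58748801  0.15902312] 3.35
```

Emit:
arm_command(deltas=[0.2,0.003,0,0,0,0,0,0.2,0.003,0,0,0,0,0,0.2,0.0015,0,0,0,0,0,0.2,0,0,0,0,0,0,0.2,0,0,0,0,0,0])

```text
time_s: 3.85
tool_pos: [0.5292, -0.1451, 0.0044]
tcp_rot: [0.999, 0.047, 0.0, 0.0]
contact_force: [-1.8, 0.5, 0.3]
grip_width: 0.0342
gripper_force: 0.0
```

Emit:
arm_command(deltas=[0.2,-0.01,0,0,0,0,0,0.2,-0.03,0,0,0,0,0,0.2,-0.02,0,-0.03,0,0,0,0.2,0,0,-0.04,0,0,0,0.2,0,0,-0.04,0,0,0])

```text
time_s: 4.35
tool_pos: [0.4665, -0.1502, 0.1147]
tcp_rot: [0.999, 0.047, -0.002, -0.001]
contact_force: [2.0, -1.0, -0.8]
grip_width: 0.0339
gripper_force: 0.0
```

```bash
python3 m.py
```

```text
top lid (array([ 589.7, -132.5]), array([77.8, 78.1]), 5.55) rack xy [-252.     1.1]
side lid (array([ 589.5, -133.2]), array([79.1, 80.1]), 5.5) rack xy [-252.7    1.3]
tcp [ 0.4719 -0.1522  0.1192] rack xy [-260.6  120.2] yaw 5.409701660471753 [ 0.73116002 -0.28810498 -0.26065757] 4.45
```

Emit:
arm_command(deltas=[0.2,0.04,0.024,0,0,0,0,0.2,0.04,0.024,0,0,0,0,0.2,0.039,0.0245,0,0,0,0,0.2,0,0,0,0,0,-0.1428,0.2,0,0,0,0,0,-0.1428])

```text
time_s: 4.95
tool_pos: [0.5948, -0.2123, 0.1127]
tcp_rot: [0.981, 0.192, -0.001, -0.0]
contact_force: [-0.4, 0.4, -1.0]
grip_width: 0.0342
gripper_force: 0.0
```

Emit:
arm_command(deltas=[0.2,0,0,0,0,0,-0.1428,0.2,0,0,0,0,0,-0.1428,0.2,0,0,0,0,0,-0.1428,0.2,0,0,0,0,0,-0.1428,0.2,0,0,0,0,0,-0.1428])

```text
time_s: 5.45
tool_pos: [0.5932, -0.2113, 0.1131]
tcp_rot: [0.852, 0.523, -0.001, -0.001]
contact_force: [0.7, 0.6, 0.5]
grip_width: 0.0342
gripper_force: 0.0
```

Emit:
arm_command(deltas=[0.2,0,0,0,0,0,-0.1428,0.2,0,0,0,0,0,-0.1428,0.2,0,0,0,0,0,-0.1428,0.2,0,0,0,0,0,-0.1428,0.2,0,0,0,0,0,0])

```text
time_s: 5.95
tool_pos: [0.5933, -0.2114, 0.1133]
tcp_rot: [0.673, 0.74, -0.0, -0.001]
contact_force: [0.1, 0.1, 0.4]
grip_width: 0.0342
gripper_force: 0.0
```

```bash
python3 m.py
```

```text
top lid (array([ 589.7, -132.9]), array([77.7, 77.6]), 5.35) rack xy [-252.4    1.1]
side lid (array([ 589.5, -133.1]), array([79.1, 79.6]), 5.3) rack xy [-252.6    1.3]
tcp [ 0.5937 -0.2114  0.1136] rack xy [-331.     4.5] yaw 95.23432749154247 [ 1.42294265 -0.63155768 -0.09599612] 6.05
```

Emit:
arm_command(deltas=[0.2,-0.002,0.0033,0.035,0,0,-0.003,0.2,0,0,0.035,0,0,0,0.2,0,0,0.025,0,0,0,0.2,0,0,0.012,0,0,0,0.2,0,0,0.002,0,0,0])

```text
time_s: 6.55
tool_pos: [0.5966, -0.2128, 0.0035]
tcp_rot: [0.672, 0.74, -0.001, -0.002]
contact_force: [-0.3, -0.7, -0.7]
grip_width: 0.0339
gripper_force: 0.0
```

Emit:
arm_command(deltas=[0.2,0.006,0,0,0,0,0,0.2,0.006,0,0,0,0,0,0.2,0.006,0,0,0,0,0,0.2,0.006,0,0,0,0,0,0.2,0.006,0,0,0,0,0])

```text
time_s: 7.05
tool_pos: [0.5958, -0.1832, 0.0064]
tcp_rot: [0.672, 0.741, 0.0, 0.001]
contact_force: [0.8, -2.1, 0.9]
grip_width: 0.034
gripper_force: 0.7
```

Emit:
arm_command(deltas=[0.2,0.007,0,0,0,0,0,0.2,0.008,0,0,0,0,0,0.2,0.008,0,0,0,0,0,0.2,0.008,0,0,0,0,0,0.2,0.006,0,0,0,0,0])

```text
time_s: 7.55
tool_pos: [0.5912, -0.1457, 0.0052]
tcp_rot: [0.672, 0.741, -0.0, -0.0]
contact_force: [0.5, -1.3, 1.9]
grip_width: 0.0345
gripper_force: 0.7
```

```bash
python3 m.py
```

```text
top lid (array([583.4, -79.9]), array([78.3, 68.4]), 5.02) rack xy [-199.1    2.4]
side lid (array([ 433.5, -411.7]), array([75.1, 76.3]), 82.55) rack xy [-515.3  182.9]
tcp [ 0.5909 -0.1452  0.0051] rack xy [-264.8    1.1] yaw 95.6490778126207 [0.0261501  0.2577247  0.28366176] 7.65
```

Emit:
arm_command(deltas=[0.2,0.007,0,0,0,0,0,0.2,0.008,0,0,0,0,0,0.2,0.008,0,0,0,0,0,0.2,0.008,0,0,0,0,0,0.2,0.008,0,0,0,0,0])

```text
time_s: 8.15
tool_pos: [0.5874, -0.107, 0.0052]
tcp_rot: [0.672, 0.741, -0.0, -0.0]
contact_force: [-0.0, -0.8, -0.0]
grip_width: 0.0341
gripper_force: 0.3
```

Emit:
arm_command(deltas=[0.2,0.007,0,0,0,0,0,0.2,0.008,0,0,0,0,0,0.2,0.008,0,0,0,0,0,0.2,0.008,0,0,0,0,0,0.2,0.004,0,0,0,0,0])

```text
time_s: 8.65
tool_pos: [0.584, -0.072, 0.0053]
tcp_rot: [0.671, 0.741, -0.0, -0.0]
contact_force: [-0.1, -0.9, -0.8]
grip_width: 0.0342
gripper_force: 0.3
```

```bash
python3 - <<'E'
t=open('m.py').read()
t=t.replace('''    guess=(388,232) if n=="top" else (340,297)
''','''    f=240/np.tan(np.radians(s["vfov"])/2);w=np.r_[(np.array(arm.observe()["tool_pos"][:2])*1000+61.5*X)/1000,.018,1]
    p=s["camera_from_world"]@w;guess=(s["cx"]+f*p[0]/-p[2],s["cy"]+f*p[1]/p[2])
''')
t=t.replace('"side"):lid(n)','"side"):lid(n,f"pics/{n}_{arm.observe()[\'time_s\']:.2f}.png")')
open('m.py','w').write(t)
E
python3 m.py; ls pics
```

```text
top lid (array([ 427.6, -425.7]), array([74.6, 53.6]), 13.68) rack xy [-528.6  190.1]
side lid (array([437.4, 386.6]), array([ 62.2, 116.7]), 2.02) rack xy [279.1 103.7]
tcp [ 0.5841 -0.0721  0.0053] rack xy [-191.4    1. ] yaw 95.64701422113394 [-0.81716677  0.13886007 -0.03835179] 8.75
s1.png
side0.png
side_8.70.png
top0.png
top_8.65.png
```

```bash
python3 -c "
import cv2,numpy as np
a=cv2.imread('pics/top_8.65.png')[120:340,200:460];b=cv2.imread('pics/side_8.70.png')[130:350,200:460]
cv2.imwrite('pics/c1.png',cv2.resize(np.vstack([a,b]),None,fx=1.36,fy=1.36) if 0 else cv2.resize(np.hstack([a,b]),None,fx=1.5,fy=1.5))"
```

```text
(no output)
```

View pics/c1.png

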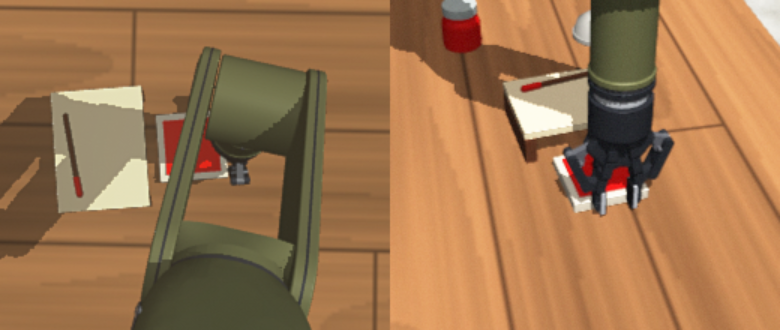

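The top crop shows the lid's leading edge at (158,115)–(160,180), parallel to and centred on the rack's front edge at (143,87)–(150,208). The side crop shows both fingertips against the trailing side. I'll lean the hand back a little so the finger linkage stays clear of the board when the lid is flush.

Emit:
arm_command(deltas=[0.2,-0.008,0,0,0,0,0,0.2,0,0,0,0,0.125,0,0.2,0,0,0,0,0.125,0,0.2,0,0,0,0,0,0,0.2,0,0,0,0,0,0])

```text
time_s: 9.25
tool_pos: [0.5848, -0.0827, 0.0049]
tcp_rot: [0.668, 0.734, 0.083, -0.092]
contact_force: [-0.2, 0.8, -0.5]
grip_width: 0.0342
gripper_force: 0.0
```

Emit:
arm_command(deltas=[0.2,0.0058,0,0.0015,0,0,0,0.2,0.0058,0,0.0015,0,0,0,0.2,0.0068,0,0.0017,0,0,0,0.2,0.0068,0,0.0017,0,0,0,0.2,0.0068,0,0.0017,0,0,0])

```text
time_s: 9.75
tool_pos: [0.5816, -0.0466, 0.0055]
tcp_rot: [0.666, 0.736, 0.084, -0.092]
contact_force: [0.2, -0.5, -1.4]
grip_width: 0.0344
gripper_force: 0.3
```

Run:
```python
from plant import arm
import cv2,numpy as np
from m import C,X,Y
from scipy.spatial.transform import Rotation as R
s=arm.snapshot("side");cv2.imwrite("pics/s2.png",cv2.resize(s["image"][150:300,220:440,::-1],None,fx=3.5,fy=3.5))
o=arm.observe();d=np.array(o["tool_pos"][:2])*1000-C;print(o["tool_pos"],d@X,d@Y,o["contact_force"],o["time_s"],np.round(R.from_quat(o["tcp_rot"]).as_matrix(),3))
```

```text
[ 0.58111492 -0.04562505  0.00554156] -164.72474243311322 1.4220057885789448 [-0.03591222  0.24698549  0.04278685] 9.8 [[-0.096  0.995 -0.025]
 [ 0.964  0.099  0.247]
 [ 0.248 -0.001 -0.969]]
```

View pics/s2.png

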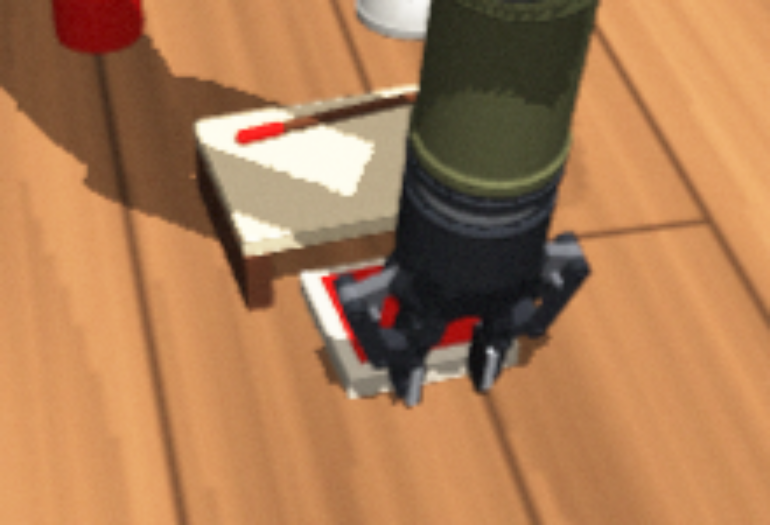

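The leaned-back fingertips, at (412,395) and (488,380), press on the lid's pale trailing side. The lid's left edge, at (305,280), lies well inside the post at (258,290).

Emit:
arm_command(deltas=[0.2,0.0058,0,0.0015,0,0,0,0.2,0.0078,0,0.002,0,0,0,0.2,0.0078,0,0.002,0,0,0,0.2,0.0078,0,0.002,0,0,0,0.2,0.0078,0,0.002,0,0,0])

```text
time_s: 10.3
tool_pos: [0.5781, -0.0095, 0.0054]
tcp_rot: [0.666, 0.735, 0.084, -0.092]
contact_force: [-0.8, -1.2, 0.7]
grip_width: 0.0341
gripper_force: 0.7
```

Emit:
arm_command(deltas=[0.2,0.0078,0,0.002,0,0,0,0.2,0.0078,0,0.002,0,0,0,0.2,0.0078,0,0.002,0,0,0,0.2,0.0078,0,0.002,0,0,0,0.2,0.0039,0,0.001,0,0,0])

```text
time_s: 10.8
tool_pos: [0.5742, 0.027, 0.0053]
tcp_rot: [0.666, 0.735, 0.084, -0.093]
contact_force: [1.1, -1.5, 0.0]
grip_width: 0.0339
gripper_force: 0.7
```

Emit:
arm_command(deltas=[0.2,0.0039,0,0.001,0,0,0,0.2,0,0,0,0,0,0,0.2,0,0,0,0,0,0,0.2,0,0,0,0,0,0,0.2,0,0,0,0,0,0])

```text
time_s: 11.3
tool_pos: [0.574, 0.0299, 0.0052]
tcp_rot: [0.667, 0.735, 0.084, -0.092]
contact_force: [-0.1, 0.4, 0.3]
grip_width: 0.034
gripper_force: 0.0
```

Run:
```python
from plant import arm
import cv2,numpy as np
from m import C,X,Y
s=arm.snapshot("side");cv2.imwrite("pics/s3.png",cv2.resize(s["image"][150:300,220:440,::-1],None,fx=3.5,fy=3.5))
o=arm.observe();d=np.array(o["tool_pos"][:2])*1000-C;print(o["tool_pos"],d@X,d@Y,o["contact_force"],o["time_s"])
```

```text
[0.5740453  0.02989897 0.00519285] -88.87060431116215 1.3395680474788554 [ 0.99668143  0.04835776 -0.07360974] 11.35
```

View pics/s3.png

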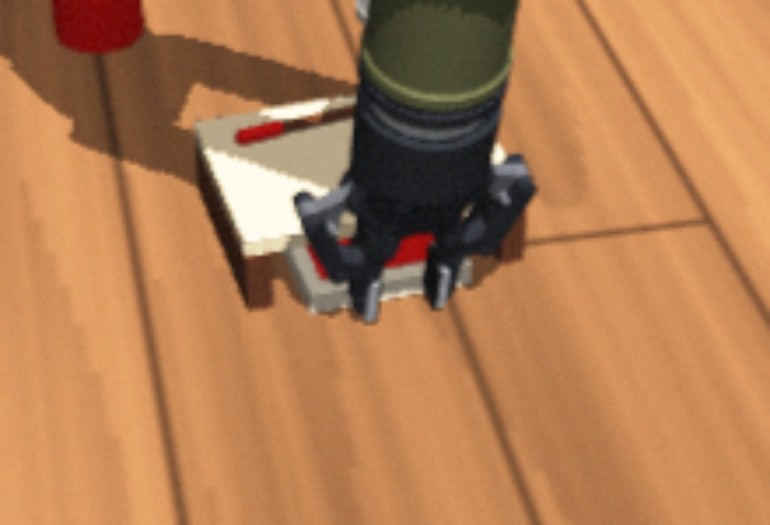

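The fingers are still on the pale side and the lid is under the board, squarely between the posts and about 13 mm short. I'll push 8 mm more, then back off to measure.

Emit:
arm_command(deltas=[0.2,0.0039,0,0.001,0,0,0,0.2,0.0039,0,0.001,0,0,0,0.2,0,0,0,0,0,0,0.2,0,0,0,0,0,0,0.2,0,0,0,0,0,0])

```text
time_s: 11.85
tool_pos: [0.5733, 0.0382, 0.0053]
tcp_rot: [0.666, 0.735, 0.084, -0.092]
contact_force: [0.4, -0.4, -0.4]
grip_width: 0.0341
gripper_force: 0.0
```

Emit:
arm_command(deltas=[0.2,-0.0155,0,-0.004,0,0,0,0.2,-0.031,0,-0.008,0,0,0,0.2,-0.0388,0,-0.0099,0,0,0,0.2,-0.0388,0,-0.0099,0,0,0,0.2,-0.0388,0,-0.0099,0,0,0])

```text
time_s: 12.35
tool_pos: [0.5898, -0.132, 0.0054]
tcp_rot: [0.667, 0.735, 0.084, -0.092]
contact_force: [1.3, 0.7, -0.4]
grip_width: 0.0341
gripper_force: 0.0
```

Run:
```python
from plant import arm
import cv2,numpy as np
b=[]
for n,(x,y) in(("top",(225,165)),("side",(265,160))):
    s=arm.snapshot(n)["image"][:,:,::-1];cv2.imwrite(f"pics/f_{n}.png",s)
    b.append(cv2.resize(s[y:y+110,x:x+110],None,fx=3.6,fy=3.6,interpolation=cv2.INTER_CUBIC))
cv2.imwrite("pics/c2.png",np.hstack(b))
o=arm.observe();print(o["tool_pos"],o["time_s"])
```

```text
[ 0.59200109 -0.1365981   0.00537671] 12.45
```

View pics/c2.png

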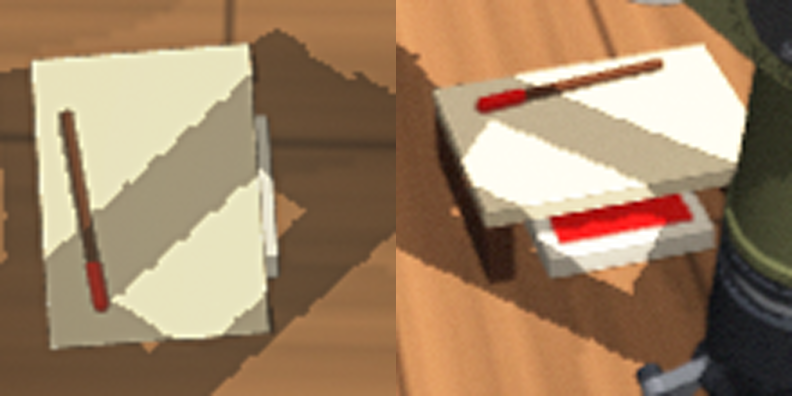

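```bash
cat > e.py <<'E'
import sys
from h import *
from plant import arm
from m import C,X,Y
def fit(s,pts,z,name):
    p=cast(s,np.array(pts)+0.0,z)[:,:2]*1000-C
    x,y=p@X,p@Y
    k=np.polyfit(y,x,1);r=x-np.polyval(k,y);ok=abs(r)<2.5;k=np.polyfit(y[ok],x[ok],1)
    print(name,"rack x at centre %.1f slope %.2f deg, y %.0f..%.0f n%d sd %.1f"%(k[1],np.degrees(k[0]),y.min(),y.max(),ok.sum(),(x-np.polyval(k,y))[ok].std()))
def sat(im):return cv2.cvtColor(im,cv2.COLOR_RGB2HSV)[...,1].astype(int)
if __name__=="__main__":
    s=arm.snapshot("top");S=sat(s["image"])
    last=lambda r,t:(max(c for c in range(270,315) if S[r,c]<t)+.5,r)
    fit(s,[last(r,70) for r in range(201,239)],.003,"top lid trailing")
    fit(s,[last(r,105) for r in list(range(182,194))+list(range(245,255))],.052,"top board front")
    s=arm.snapshot("side");S=sat(s["image"])
    low=lambda c:(c,max(r for r in range(205,245) if S[r,c]<70)+.5)
    fit(s,[low(c) for c in range(309,342)],0.0,"side lid trailing bottom")
    im=s["image"].astype(int);
    for c in(300,325):print([tuple(im[r,c])+(S[r,c],r) for r in range(208,236,1)])
E
python3 e.py
```

```text
top lid trailing rack x at centre -69.9 slope -0.28 deg, y -39..44 n38 sd 0.7
top board front rack x at centre -66.7 slope 0.23 deg, y -74..80 n22 sd 0.6
side lid trailing bottom rack x at centre -68.0 slope -0.39 deg, y -22..47 n33 sd 0.9
[(np.int64(255), np.int64(254), np.int64(243), np.int64(12), 208), (np.int64(255), np.int64(253), np.int64(243), np.int64(12), 209), (np.int64(255), np.int64(253), np.int64(243), np.int64(12), 210), (np.int64(255), np.int64(253), np.int64(243), np.int64(12), 211), (np.int64(255), np.int64(253), np.int64(243), np.int64(12), 212), (np.int64(255), np.int64(253), np.int64(243), np.int64(12), 213), (np.int64(255), np.int64(253), np.int64(243), np.int64(12), 214), (np.int64(254), np.int64(253), np.int64(240), np.int64(14), 215), (np.int64(251), np.int64(246), np.int64(220), np.int64(31), 216), (np.int64(155), np.int64(142), np.int64(113), np.int64(69), 217), (np.int64(150), np.int64(137), np.int64(111), np.int64(66), 218), (np.int64(150), np.int64(138), np.int64(110), np.int64(68), 219), (np.int64(147), np.int64(132), np.int64(106), np.int64(71), 220), (
[... 2109 characters left out ...]
4(209), np.int64(191), np.int64(60), 225), (np.int64(254), np.int64(252), np.int64(247), np.int64(7), 226), (np.int64(254), np.int64(254), np.int64(251), np.int64(3), 227), (np.int64(255), np.int64(254), np.int64(253), np.int64(2), 228), (np.int64(232), np.int64(225), np.int64(206), np.int64(29), 229), (np.int64(232), np.int64(226), np.int64(207), np.int64(27), 230), (np.int64(231), np.int64(223), np.int64(206), np.int64(28), 231), (np.int64(230), np.int64(222), np.int64(201), np.int64(32), 232), (np.int64(215), np.int64(200), np.int64(178), np.int64(44), 233), (np.int64(181), np.int64(125), np.int64(87), np.int64(132), 234), (np.int64(222), np.int64(157), np.int64(101), np.int64(139), 235)]
```

```bash
cat > e2.py <<'E'
from e import *
s=arm.snapshot("side");im=s["image"];S=sat(im);b=im[...,2].astype(int)
# board bottom front edge: over the red, first red row below the cream
col=range(312,345)
fit(s,[(c,min(r for r in range(205,226) if S[r,c]>140)-.5) for c in col],.040,"side board front bottom")
# lid paint front edge (z=.018, 10 mm in from the trailing edge) 
fit(s,[(c,max(r for r in range(205,232) if S[r,c]>150 and im[r,c,1]<110 and im[r,c,0]>1.8*im[r,c,1])+.5) for c in range(316,345)],.018,"side red front edge (-10=trailing)")
top=[]
for c in list(range(310,330)):
    d=np.diff(b[200:222,c]);top.append((c,200+int(np.argmin(d[:max(3,np.argmax(S[200:222,c]>140)-3)]))+.5))
fit(s,top,.052,"side board front top")
E
python3 e2.py
```

```text
side board front bottom rack x at centre -63.3 slope -0.26 deg, y -27..39 n32 sd 0.9
side red front edge (-10=trailing) rack x at centre -60.5 slope 0.71 deg, y -31..30 n29 sd 1.0
side board front top rack x at centre -65.4 slope -1.21 deg, y 4..44 n20 sd 1.0
```

The top crop shows the lid's trailing strip parallel to the board front at (268,117)–(278,275), protruding a few mm. The side crop agrees and shows the red clear of the board. Measured, it is about 4 mm short, so the target is TCP rack x ≈ -76.5.

Emit:
arm_command(deltas=[0.2,0.0388,0,0.0099,0,0,0,0.2,0.0388,0,0.0099,0,0,0,0.2,0.0388,0,0.0099,0,0,0,0.2,0.031,0,0.0079,0,0,0,0.2,0.01,0,0.0025,0,0,0])

```text
time_s: 13.1
tool_pos: [0.5712, 0.0368, 0.0055]
tcp_rot: [0.665, 0.736, 0.083, -0.094]
contact_force: [-0.0, -0.2, -0.3]
grip_width: 0.0339
gripper_force: 0.0
```

Emit:
arm_command(deltas=[0.2,0,0,0,0,0,0,0.2,0,0,0,0,0,0,0.2,0,0,0,0,0,0,0.2,0,0,0,0,0,0,0.2,0,0,0,0,0,0])

```text
time_s: 13.6
tool_pos: [0.5742, 0.0312, 0.0054]
tcp_rot: [0.667, 0.735, 0.084, -0.092]
contact_force: [-0.4, 0.2, -0.4]
grip_width: 0.0343
gripper_force: 0.0
```

```bash
cat > t.py <<'E'
from plant import arm
import numpy as np
from m import C,X,Y
o=arm.observe();d=np.array(o["tool_pos"][:2])*1000-C;print(o["tool_pos"],d@X,d@Y,o["contact_force"],o["time_s"])
E
python3 t.py
```

```text
[0.5742213  0.03124436 0.00541255] -87.54780031864743 1.0375108486765277 [-0.40195878  0.19524166 -0.36362109] 13.6
```

Emit:
arm_command(deltas=[0.2,0.0019,0,0.0005,0,0,0,0.2,0.0019,0,0.0005,0,0,0,0.2,0.0019,0,0.0005,0,0,0,0.2,0.0019,0,0.0005,0,0,0,0.2,0.001,0,0.0002,0,0,0])

```text
time_s: 14.1
tool_pos: [0.573, 0.0414, 0.0054]
tcp_rot: [0.666, 0.735, 0.084, -0.092]
contact_force: [0.4, -0.6, -0.9]
grip_width: 0.034
gripper_force: 0.3
```

Emit:
arm_command(deltas=[0.2,0.001,0,0.0002,0,0,0,0.2,0.0005,0,0.0002,0,0,0,0.2,0,0,0,0,0,0,0.2,0,0,0,0,0,0,0.2,0,0,0,0,0,0])

```text
time_s: 14.6
tool_pos: [0.5728, 0.0428, 0.0055]
tcp_rot: [0.666, 0.735, 0.084, -0.092]
contact_force: [0.2, -0.1, -0.1]
grip_width: 0.0343
gripper_force: 0.0
```

```bash
python3 t.py
```

```text
[0.5728286  0.04281317 0.00547474] -75.89921733875674 1.3332721858589365 [ 0.20967958 -0.13888403 -0.13058208] 14.6
```

Emit:
arm_command(deltas=[0.2,-0.0155,0,-0.004,0,0,0,0.2,-0.031,0,-0.008,0,0,0,0.2,-0.0388,0,-0.0099,0,0,0,0.2,-0.0388,0,-0.0099,0,0,0,0.2,-0.0388,0,-0.0099,0,0,0])

```text
time_s: 15.1
tool_pos: [0.5893, -0.1273, 0.0056]
tcp_rot: [0.666, 0.735, 0.084, -0.092]
contact_force: [-0.1, 0.8, 0.9]
grip_width: 0.0338
gripper_force: 0.0
```

Emit:
arm_command(deltas=[0.2,-0.01,0,-0.04,0,0,0,0.2,-0.01,0,-0.045,0,0,0,0.2,-0.01,0,-0.045,0,0,0,0.2,0,0,-0.02,0,0,0,0.2,0,0,0,0,0,0])

```text
time_s: 15.6
tool_pos: [0.598, -0.1942, 0.1473]
tcp_rot: [0.667, 0.735, 0.085, -0.088]
contact_force: [-0.1, 0.3, 0.0]
grip_width: 0.0342
gripper_force: 0.0
```

```bash
python3 t.py
python3 - <<'E'
from plant import arm
import cv2,numpy as np
b=[]
for n,(x,y) in(("top",(225,165)),("side",(265,160))):
    s=arm.snapshot(n)["image"][:,:,::-1]
    b.append(cv2.resize(s[y:y+110,x:x+110],None,fx=3.6,fy=3.6,interpolation=cv2.INTER_CUBIC))
cv2.imwrite("pics/c3.png",np.hstack(b))
E
python3 e.py|cut -c1-150; python3 e2.py
```

```text
[ 0.59799993 -0.1942029   0.14729465] -314.2327130039549 -1.3795682574677548 [-0.05927379  0.33696538  0.02301245] 15.6
top lid trailing rack x at centre -66.0 slope -0.25 deg, y -39..44 n38 sd 0.7
top board front rack x at centre -66.3 slope 0.35 deg, y -74..80 n22 sd 0.7
side lid trailing bottom rack x at centre -63.9 slope -0.30 deg, y -23..46 n33 sd 0.9
[(np.int64(254), np.int64(253), np.int64(240), np.int64(14), 208), (np.int64(254), np.int64(253), np.int64(241), np.int64(13), 209), (np.int64(254), n
[(np.int64(254), np.int64(253), np.int64(240), np.int64(14), 208), (np.int64(254), np.int64(253), np.int64(240), np.int64(14), 209), (np.int64(254), nTraceback (most recent call last):
  File "e2.py", line 5, in <module>
    fit(s,[(c,min(r for r in range(205,226) if S[r,c]>140)-.5) for c in col],.040,"side board front bottom")
              ~~~^^^^^^^^^^^^^^^^^^^^^^^^^^^^^^^^^^^^^^^^^
ValueError: min() iterable argument is empty
```

View pics/c3.png

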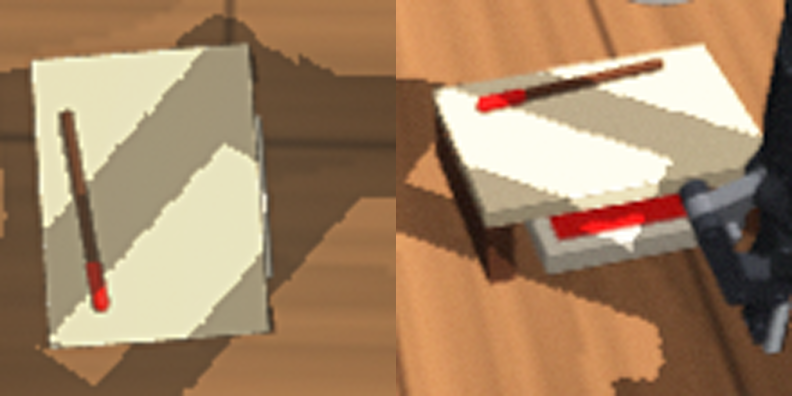

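The top crop shows only a hairline of the lid at the board's front edge, at (265,115)–(270,275). The numbers say flush within about 0.5 mm in both views (-66.0 against -66.3 from the top, -63.9 against -64.3 from the side). The lid is square to within 0.6° and the hand is clear.

```bash
python3 -c "
from plant import arm
print(arm.hand_in())"
```

```text
the job is handed in; nothing more can be done
None
```

The lid is under the rack with its trailing edge flush with the rack's front to within about 0.5 mm, square to about 0.6° between the posts; the fingers pushed only its pale sides, the hand is drawn clear, and the job was handed in at about 16 s.

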